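# Hold a spring clip open astride a price card

### The job

Squeeze the red spring clip open to take it off the rim of the wooden ticket tray, carry it to the yellow price card and lower it, held wide open, astride the middle of the card's top edge, so that I can slip a ticket in beside the card before it shuts. Finish while holding it there, still squeezed wide open: upright, square to the card, the edge well inside the gaping jaws and the clip touching nothing but your fingers. Leave the tray, both cards, the doll and the marble jar standing where they are.

Things in the scene. Friction and masses are not known exactly. Their poses are not given: they have to be found in the camera images.
- clip: Red spring clip, 52 g, 77 mm tall, 40 mm wide: two arms on one steel pin; squeezing the handles at the top opens the jaws at the bottom. Origin: middle of the pin. z up along the handles, x the way it opens and is squeezed (an arm at +x and at -x), y along the pin; same either way round. Starts shut, upright, on top of the tray's +x wall, x axis along the tray's x, wall top 16 mm below the origin.
- clip_handles (a point): midway between the rolled handle ends, 39 mm above the clip's origin. Shut, the handles (36 mm wide) splay: 46 mm over their outsides here, 30 mm at 15 mm above the origin. Fully squeezed they are parallel, 18 to 20 mm overall, and the pin sinks up to 4 mm relative to the ends. It takes 4 N at the ends to start, 7 N at full gape (15 N lower down); a grip of 20 to 30 N holds it fully open.
- clip_lips (a point): midway between the rubber lips that end the jaws, 32 mm below the clip's origin. The jaws bow out above the lips; the free depth from the lips up to the pin is 25 mm.
- clip_far (a joint): opening angle of the clip's +x arm, rad: 0 shut, 0.06 when gripping the 4 mm tray wall, 0.34 fully open (stop). Each lip moves 32 mm per rad outward, so the gape between the lips is about 64 mm x this angle: 21 mm fully open. Spring shuts it.
- clip_near (a joint): opening angle of the clip's -x arm; linked to clip_far, always the same value.
- tray: open wooden ticket tray, 100 (x) by 160 (y) by 70 mm high, walls 4 mm, 0.7 kg, loose; low things lie inside. Origin: centre of its underside; z up.
- yellow_card: yellow price card with a magenta star, loose on the counter: rigid board 3 mm thick (x), 110 mm wide (y), standing upright in a wooden block 60 (x) by 120 (y) by 25 mm high; top edge 135 mm above the counter, 0.45 kg. Origin: centre of its underside; x is square to the card's faces, y along its top edge, z up.
- yellow_card_edge (a point): middle of the yellow card's top edge, 135 mm above the card's origin; same axes.
- blue_card: blue price card with a white disc, otherwise the same as the yellow one; not to be disturbed. Origin: centre of its underside.
- doll: green wooden peg doll with a red cap, 38 mm across, 70 mm tall, loose. Origin: centre of its underside.
- marble_jar: clear jar of marbles with a red lid, 68 mm across, 86 mm tall, loose. Origin: centre of its underside.
Mind the look-alikes: they are no part of the job. There is more than one size of the doll; the one meant has the size given above. What is shaped like the clip but purple is not meant.

How it is judged (in metres and radians):
On the way:
1. the clip, squeezed in the fingers, is lifted clear of the tray (contact force between the fingers and clip above 2 N and height (world z) of clip above 0.115 m and contact force between clip and tray below 0.1 N), for 0.2 s.
At the end, for the whole second after the job is handed in: Clip at rest in the fingers alone, both arms open over 0.22 rad, upright and square to the yellow card within 0.2 rad; its edge 7 mm or more above the lips, within 8 mm of the jaws' mid-plane, 20 mm of mid-edge; no touch; all else upright within 25 mm (tray 30) of its start (value of joint each of clip_far, clip_near above 0.22 rad and contact force between the fingers and clip above 3 N and z of yellow_card_edge in the frame of clip between -0.025 and -0.003 m and x of yellow_card_edge in the frame of clip between -0.008 and 0.008 m and y of yellow_card_edge in the frame of clip between -0.02 and 0.02 m and angle between the x axis of clip and the x axis of yellow_card, either way round below 0.2 rad and angle between each of clip, yellow_card, blue_card, tray, doll, marble_jar's own z axis and vertical below 0.2 rad and contact force between each of clip, the fingers and yellow_card below 0.3 N and contact force between clip and tray below 0.3 N and contact force between clip and blue_card below 0.3 N and linear speed of clip below 0.03 m/s and distance of each of yellow_card, blue_card, doll, marble_jar from where it was at the start of the episode below 0.025 m and distance of tray from where it was at the start of the episode below 0.03 m); the arm keeps its last pose, push and grip.
It fails at once if a price card is shoved or knocked over (distance of any of yellow_card, blue_card from where it was at the start of the episode above 0.03 m or angle between any of yellow_card, blue_card's own z axis and vertical above 0.3 rad).
It fails at once if the tray is dragged or tipped (distance of tray from where it was at the start of the episode above 0.035 m or angle between tray's own z axis and vertical above 0.3 rad).
It fails at once if the doll or the marble jar is disturbed (distance of any of doll, marble_jar from where it was at the start of the episode above 0.03 m or angle between any of doll, marble_jar's own z axis and vertical above 0.4 rad).
It also fails if it takes over 43 s, if anything falls off the work surface, if the arm or the gripper's body presses on something with over 40 N, if the wrist force passes 120 N, or if a joint passes its speed limit or range.

### The arm

A 6-joint arm with a two-finger parallel gripper is mounted at the origin on the work surface. World frame = base frame: x ahead of the robot, y to its left, z up, the work surface at z = 0. Lengths are in m, angles in degrees, forces in N, time in s.
With the tool pointing down it reaches from about 0.375 to 0.9 m from the base axis. Payload 3.1 kg.
Tool frame: the origin (TCP) lies at the very end of the fingers, on their centre line; the grasp point (between the pads) lies 19 mm behind it; z points along the fingers, y is the line along which they close (so a half turn about z gives the same grasp; the last joint's range is limited). The gripper opens to 87 mm and grips with 3 to 60 N. Pads are 19 mm wide; open, the fingers measure 117 mm over their backs; the gripper's body (75 mm by 190 mm) begins 51 mm behind the grasp point.
Start: joints at [63.283, 30.224, 82.088, -0, 67.689, -10.227], TCP at [0.177, 0.599, 0.223] pointing down, gripper open.
Joint ranges: [-176.69, 176.69], [-43.24, 126.21], [12.49, 139.97], [-82, 262], [0, 151.66], [-163.58, 163.58]. Speed limits (degrees/s): [159.86, 159.86, 180, 180, 180, 180].

### API

Orientations are given as a 3x3 rotation matrix whose columns are the frame's x, y, z axes.
In Python, from rig import * gives the robot as it stands.
- The arm moves only by the tool jog_arm, never from a script. Its arguments are lists of equal length, an entry for each row: "delta_pos": the shift along the world's x, y, z in cm, a list of three; "turn": the turn about the world's z in degrees; "grip": the closure, from 0 (fully open) to 1 (shut). In form: {"delta_pos": [[x, y, z], ...], "turn": [turn, ...], "grip": [grip, ...]}. A call has 1 to 12 rows; each row is the pose to reach, as a shift and turn from the pose commanded when the call began; what a row does not reach only later rows make up. A row lasts 1/8 s, in which the tool goes at most 62.5 mm and 10.7 degrees, less where a joint would pass 70% of its speed; a pose out of reach is approached as far as the arm can. A call with a gripper value outside its range is refused whole. The fingers move at their own pace and stop on an object; the grip force is fixed at half the most. Time passes only in rows, so rows that repeat a pose let the fingers close. It gives the time, the measured TCP pose, the force, the opening and the grip force at its end, in the units of the state.
- read_state(): the state, without advancing time (a new reading comes with each control period).
- capture(name): name is "scene" or "top" or "wrist"; returns a dict with "color" (480x640x3 uint8, blue, green, red), "fovy" (degrees; the focal length in pixels is half the picture's height over the tangent of half this angle, whatever the lens; pixels are square), "cx", "cy" (the principal point, pixels), "camera_from_world" (4x4, takes a point from world to camera coordinates). Camera axes: x right, y up, looking along -z (the intrinsics and any distortion apply to the point x, -y, -z); pixel columns grow to the right and rows downward; lengths in m; the calibration is good to about 2 mm. The wrist camera is an equidistant fisheye: a pixel r from the principal point sees the ray r / f radians off the axis. A picture is of the moment at which its call begins. There is no depth.
- hand_in(): hands the job in; it is judged then, once.
The state is a dict: "time_s": time; "joint_positions": joint angles; "qvel": joint speeds; "tau": joint torques, N m; "position": TCP position; "tcp_rot": TCP orientation; "force": force on the tool from outside, world axes, zero at the start; "moment": the same for the moment, N m; "opening": opening from 0.0 (shut) to 1.0 (fully open); "grasp_force": force on a finger pad.
Only numpy, scipy, OpenCV 4.12 (cv2) and the standard library are available. Lean on these libraries where they do the work, as an engineer would, in place of code of your own. Each camera call takes 0.05 s, during which the arm holds its last target. There are 200 camera calls.

## Working session

There is one attempt and no reset: what is moved stays moved. The work goes in short steps, Python scripts to look and compute and a tool call to move; the robot and the scene stay as the last step left them, time stands still between calls to the robot, and variables do not carry over. Pictures are saved under pics/ and viewed, at most 10 in all, crops included, and the job is handed in when it is done.

Besides the shell and the picture viewer there is one more tool, called after "Call:" as name(argument=value, ...) on one line, values as JSON. jog_arm: Moves the arm, as the interface text tells. Its arguments: {"type":"object","properties":{"delta_pos":{"type":"array"},"turn":{"type":"array"},"grip":{"type":"array"}},"required":["delta_pos","turn","grip"]}

```bash
mkdir -p pics; ls; python3 - <<'E'
from rig import *
import cv2,numpy as np
for n in ["scene","top","wrist"]:
    c=capture(n); cv2.imwrite(f"pics/{n}0.png",c["color"]); print(n,c["fovy"],c["cx"],c["cy"],np.round(c["camera_from_world"],4).tolist())
s=read_state();print(s)
E
```

```text
pics
scene 43.81118347330869 322.78497723345356 240.38178294471902 [[-0.3212, 0.9467, 0.0238, 0.1487], [-0.5249, -0.1989, 0.8276, 0.1879], [0.7883, 0.2534, 0.5608, -1.4491], [0.0, 0.0, 0.0, 1.0]]
top 42.26159780609862 324.0126187684319 232.45092293871747 [[0.0171, -0.9997, -0.0151, 0.0081], [0.9951, 0.0156, 0.0981, -0.5719], [-0.0978, -0.0167, 0.9951, -1.0105], [0.0, 0.0, 0.0, 1.0]]
wrist 65.70646984690485 318.7072014404666 241.642416484474 [[0.2844, 0.9587, -0.0028, -0.6236], [-0.9242, 0.2734, -0.2667, 0.0323], [-0.2549, 0.0785, 0.9638, -0.3922], [0.0, 0.0, 0.0, 1.0]]
{'time_s': 0.15, 'joint_positions': array([ 6.32839332e+01,  3.02677651e+01,  8.21373418e+01,  2.36934941e-04,
        6.76897500e+01, -1.02263487e+01]), 'qvel': array([-0.00794989, -0.13145029, -0.26434681,  0.13289464,  0.00173609,
       -0.05938384]), 'tau': array([ 3.20154868e-04, -4.40433347e+01, -1.76841652e+01,  6.33118744e-02,
        5.52590657e-02, -1.02536590e-04]), 'position': array([0.17711489, 0.59881336, 0.22179745]), 'tcp_rot': array([[-9.58870129e-01,  2.83844176e-01, -7.47708700e-04],
       [ 2.83845004e-01,  9.58869038e-01, -1.47710552e-03],
       [ 2.97686922e-04, -1.62858574e-03, -9.99998630e-01]]), 'force': array([-0.06349906,  0.2305662 ,  0.39169061]), 'moment': array([ 0.02553382,  0.01525305, -0.05950836]), 'grasp_force': 0.0, 'opening': 1.0003510784078886}
```

View pics/scene0.png

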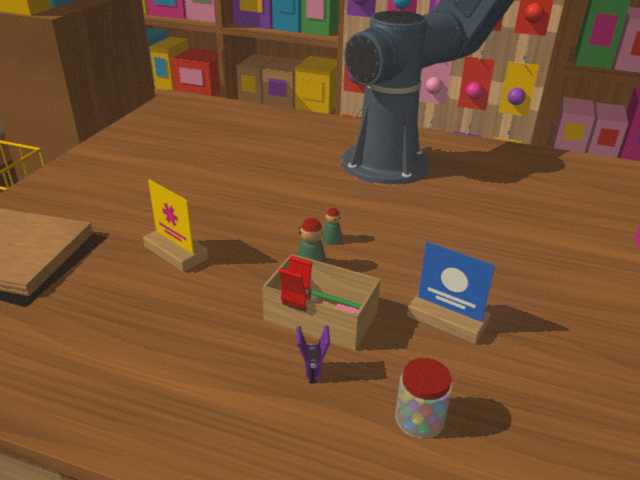

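View pics/top0.png

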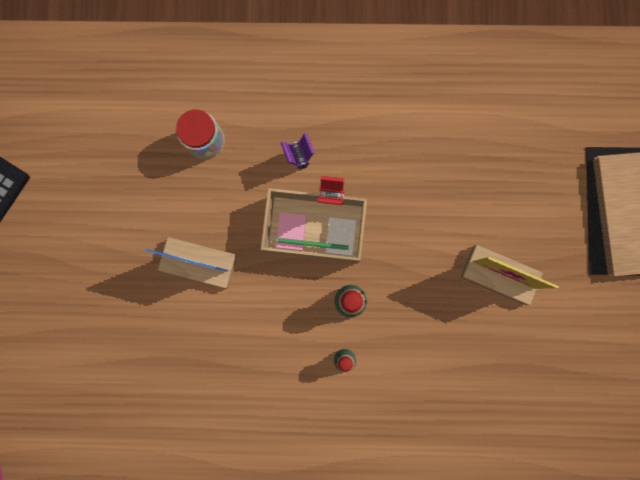

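Scene: the red clip is at (296,283) on the tray wall. The purple look-alike is at (313,352), the yellow card at (172,220) and the blue card at (455,285). In the top view, the clip is at (331,190) and the yellow card's edge runs from (473,258) to (556,288). Next I'll enlarge these.

```bash
python3 - <<'E'
import cv2,numpy as np
t=cv2.imread("pics/top0.png");s=cv2.imread("pics/scene0.png")
def crop(im,x,y,w,h,k): return cv2.resize(im[y:y+h,x:x+w],None,fx=k,fy=k,interpolation=cv2.INTER_CUBIC)
A=np.vstack([np.hstack([crop(t,260,170,110,100,3.6363636)[:300,:400] if 0 else crop(t,260,170,100,75,4),crop(t,460,230,100,75,4)]),np.hstack([crop(s,255,240,100,75,4),crop(s,135,175,100,75,4)])])
cv2.imwrite("pics/c1.png",A)
E
```

```text
(no output)
```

View pics/c1.png

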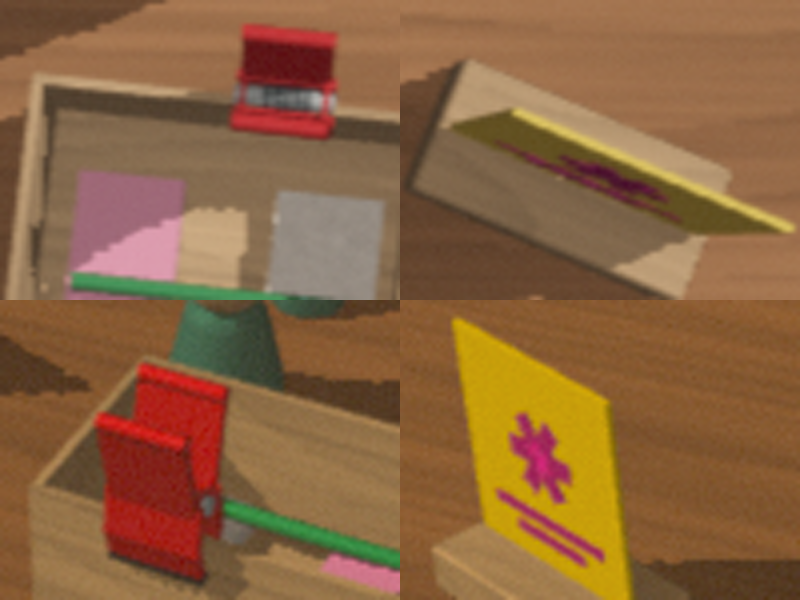

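The crop confirms the red clip on the tray's +x wall, with a steel pin and rolled handle ends. In the top crop, the handle ends' corners are (245,28), (335,36), (233,125) and (330,135). The card's top edge runs from (515,112) to (797,230). In the scene crop, the card's top corners are (455,320) and (608,402).

```bash
cat > h.py <<'E'
from rig import *
import cv2,numpy as np
def ray(c,u,v):
    f=240/np.tan(np.radians(c["fovy"]/2)); T=np.array(c["camera_from_world"])
    d=T[:3,:3].T@np.array([(u-c["cx"])/f,-(v-c["cy"])/f,-1]); return -T[:3,:3].T@T[:3,3],d
def atz(c,u,v,z):
    o,d=ray(c,u,v); return (o+d*(z-o[2])/d[2])
def proj(c,p,fish=False):
    f=240/np.tan(np.radians(c["fovy"]/2)); T=np.array(c["camera_from_world"])
    q=T[:3,:3]@np.asarray(p)+T[:3,3]; q=np.array([q[0],-q[1],-q[2]])
    if fish:
        r=np.hypot(q[0],q[1]); return np.array([c["cx"],c["cy"]])+q[:2]/r*f*np.arctan2(r,q[2])
    return np.array([c["cx"],c["cy"]])+f*q[:2]/q[2]
E
python3 - <<'E'
from h import *
t=capture("top");s=capture("scene")
g=lambda u,x:(u+.5)/4-.5+x
def show(n,c,pts,ox,oy,z):
    P=np.array([atz(c,g(u,ox),g(v,oy),z) for u,v in pts]); print(n,P[:,:2].round(4).tolist(),P.mean(0).round(4)); return P
yaw=lambda d:np.degrees(np.arctan2(d[1],d[0]))
P=show("clip top",t,[(245,28),(335,36),(233,125),(330,135)],260,170,.125); print(yaw(P[0]-P[1]),yaw(P[2]-P[3]))
o=[x-400 for x in (0,)][0]
P=show("clip scene",s,[(97,120),(188,143),(140,68),(228,90)],255,240,.125); print(yaw(P[0]-P[1]),yaw(P[2]-P[3]))
P=show("card top",t,[(115,112),(397,230)],460,230,.135); print(yaw(P[0]-P[1]),np.linalg.norm(P[0]-P[1]))
P=show("card scene",s,[(55,20),(208,102)],135,175,.135); print(yaw(P[0]-P[1]),np.linalg.norm(P[0]-P[1]))
P=np.array([atz(t,268.1,189.1,.07),atz(t,366.5,200,.07),atz(t,262.5,249,.07),atz(t,360,260,.07)]);print("tray",P.round(4).tolist(),yaw(P[0]-P[1]),np.linalg.norm(P[0]-P[1]))
E
```

```text
clip top [[0.6479, 0.0221], [0.6453, -0.0123], [0.6104, 0.026], [0.6071, -0.011]] [0.6276 0.0062 0.125 ]
85.66908806764661 84.91038577654706
clip scene [[0.6411, -0.0108], [0.6423, 0.0253], [0.605, -0.0079], [0.6066, 0.028]] [0.6238 0.0087 0.125 ]
-92.02336834168105 -92.46116386085487
card top [[0.5274, -0.2295], [0.4854, -0.3329]] [ 0.5064 -0.2812  0.135 ]
67.91069017650138 0.1116248965720536
card scene [[0.4866, -0.3264], [0.5263, -0.2267]] [ 0.5064 -0.2766  0.135 ]
-111.70453588751796 0.10730622259107458
tray [[0.6366, 0.1085, 0.07], [0.6212, -0.0508, 0.07], [0.5394, 0.1149, 0.07], [0.5243, -0.0414, 0.07]] 84.45642289321462 0.16001415026639185
```

The clip's handles are at about (0.625, 0.0075), with its x axis at -5.5° yaw. The card edge's middle is at about (0.506, -0.279), with its x axis at -22°. I'll move to a hover above the clip and check with the wrist camera.

Call:
jog_arm(delta_pos=[[3, -4, 0], [7, -9, 0], [11, -14.5, 0], [15, -20, 0], [19, -25, 0], [23, -30, 0], [27, -35.5, 0], [31, -41, 0], [35, -46, 0], [38, -50, 0], [41, -54, 0], [43, -57, 0]], turn=[-6, -12, -19, -26, -33, -40, -47, -54, -61, -68, -74, -79], grip=[0, 0, 0, 0, 0, 0, 0, 0, 0, 0, 0, 0])

```text
time_s: 1.75
position: [0.6092, 0.0264, 0.2225]
tcp_rot: [[0.101, 0.995, 0.001], [0.995, -0.101, -0.0], [-0.0, 0.001, -1.0]]
force: [0.6, -0.0, -1.0]
opening: 1.001
grasp_force: 0.0
```

Call:
jog_arm(delta_pos=[[1, -1.1, -1], [1.8, -2.1, -2], [1.8, -2.1, -3.5], [1.8, -2.1, -3.5], [1.8, -2.1, -3.5]], turn=[0, 0, 0, 0, 0], grip=[0, 0, 0, 0, 0])

```text
time_s: 2.38
position: [0.6248, 0.0094, 0.1875]
tcp_rot: [[0.094, 0.996, -0.001], [0.996, -0.094, 0.0], [0.0, -0.001, -1.0]]
force: [0.5, -0.2, -0.3]
opening: 1.002
grasp_force: 0.0
```

```bash
python3 - <<'E'
from h import *
s=read_state();print(s["time_s"],s["position"],s["tcp_rot"].round(3).tolist(),s["force"])
w=capture("wrist");t=capture("top")
cv2.imwrite("pics/w1.png",w["color"]);cv2.imwrite("pics/t1.png",t["color"])
print(w["cx"],w["cy"])
for p in [(.625,.0075,.125),(.645,.0055,.125),(.605,.0095,.125),tuple(s["position"])]: print(p,proj(w,p,True).round(1),proj(t,p).round(1))
E
```

```text
2.375 [0.62483338 0.00943488 0.18751588] [[0.094, 0.996, -0.001], [0.996, -0.094, 0.0], [0.0, -0.001, -1.0]] [ 0.54941344 -0.20657569 -0.30377604]
318.7072014404666 241.642416484474
(0.625, 0.0075, 0.125) [319.5 260.1] [330.2 191.6]
(0.645, 0.0055, 0.125) [350.9 260.2] [331.7 178.6]
(0.605, 0.0095, 0.125) [288.2 259.9] [328.7 204.5]
(np.float64(0.6248333818050323), np.float64(0.009434884246474588), np.float64(0.18751587835606703)) [318.9 297.3] [328.6 184.5]
```

View pics/w1.png

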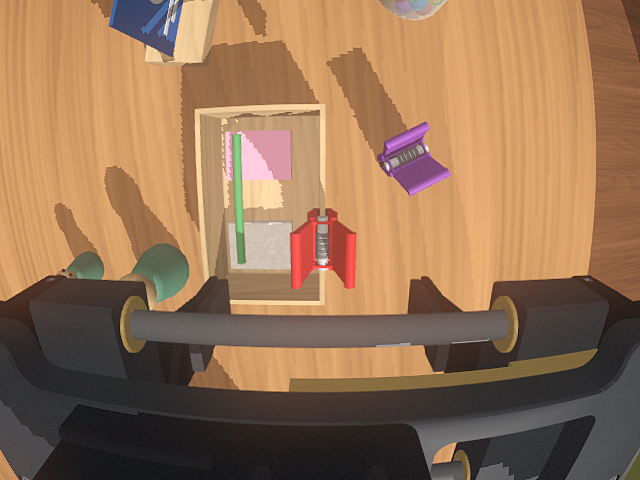

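The wrist view shows the clip's handles spanning about x 291–356 and y 232–288. The fingers' midline is at about x 319, so the clip lies slightly to +x. I'll enlarge to refine this.

```bash
python3 - <<'E'
import cv2,numpy as np
a=cv2.imread("pics/w1.png")[195:315,195:445]
b=cv2.imread("pics/t1.png")[160:240,260:400]
cv2.imwrite("pics/c2.png",cv2.resize(a,None,fx=3.2,fy=3.2,interpolation=cv2.INTER_CUBIC))
E
```

```text
(no output)
```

View pics/c2.png

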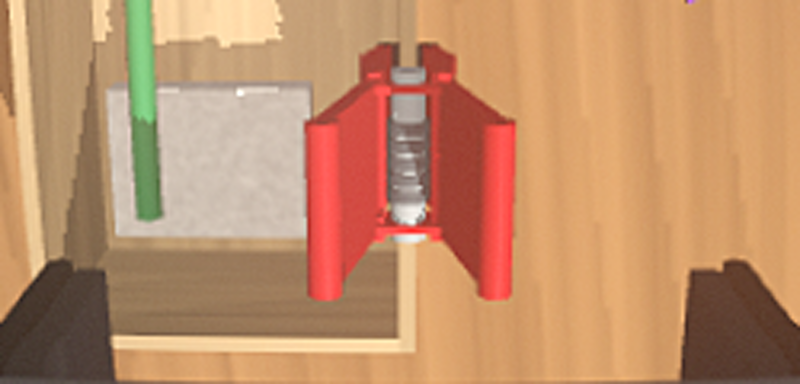

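Call:
jog_arm(delta_pos=[[0.2, -0.2, -1], [0.2, -0.2, -3], [0.2, -0.2, -5], [0.2, -0.2, -6.5], [0.2, -0.2, -7.6], [0.2, -0.2, -8.2], [0.2, -0.2, -8.2], [0.2, -0.2, -8.2]], turn=[0, 0, 0, 0, 0, 0, 0, 0], grip=[0, 0, 0, 0, 0, 0, 0, 0])

```text
time_s: 3.48
position: [0.6278, 0.0062, 0.1061]
tcp_rot: [[0.096, 0.995, 0.001], [0.995, -0.096, -0.0], [-0.0, 0.001, -1.0]]
force: [0.1, -0.4, -0.1]
opening: 1.0
grasp_force: 0.0
```

Call:
jog_arm(delta_pos=[[0, 0, 0], [0, 0, 0], [0, 0, 0], [0, 0, 0], [0, 0, 0], [0, 0, 0], [0, 0, 0], [0, 0, 0], [0, 0, 0], [0, 0, 0]], turn=[0, 0, 0, 0, 0, 0, 0, 0, 0, 0], grip=[0.3, 0.5, 0.7, 1, 1, 1, 1, 1, 1, 1])

```text
time_s: 4.72
position: [0.6274, 0.0063, 0.1055]
tcp_rot: [[0.096, 0.995, 0.0], [0.995, -0.096, -0.0], [-0.0, 0.0, -1.0]]
force: [-0.2, -0.2, 0.8]
opening: 0.184
grasp_force: 29.9
```

```bash
python3 - <<'E'
from h import *
w=capture("wrist")["color"];s=capture("scene")["color"]
a=cv2.resize(w[195:345,195:445],(400,240));a=cv2.resize(w[190:340,220:420],(400,300),interpolation=2);b=cv2.resize(s[220:370,220:420],(400,300),interpolation=2)
cv2.imwrite("pics/c3.png",np.hstack([a,b]))
E
```

```text
(no output)
```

View pics/c3.png

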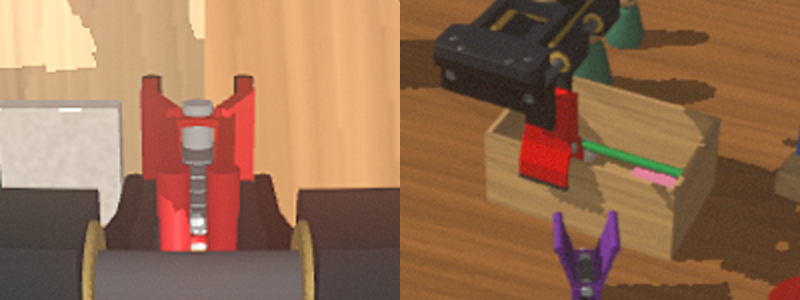

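The clip is squeezed fully open: in the picture the handles are parallel between the fingers at x 160–240 and the jaws are wide. I'll lift it straight up.

Call:
jog_arm(delta_pos=[[0, 0, 0.5], [0, 0, 1.5], [0, 0, 3], [0, 0, 5], [0, 0, 7], [0, 0, 9], [0, 0, 10.5], [0, 0, 11], [0, 0, 11]], turn=[0, 0, 0, 0, 0, 0, 0, 0, 0], grip=[1, 1, 1, 1, 1, 1, 1, 1, 1])

```text
time_s: 5.95
position: [0.6273, 0.0063, 0.2158]
tcp_rot: [[0.096, 0.995, 0.0], [0.995, -0.096, -0.0], [0.0, 0.0, -1.0]]
force: [0.6, -1.3, -0.9]
opening: 0.18
grasp_force: 29.9
```

Call:
jog_arm(delta_pos=[[-0.4, -1, 0], [-1.2, -2.8, 0], [-2.4, -5.6, 0], [-3.6, -8.6, 0], [-4.8, -11.6, 0], [-6, -14.6, 0], [-7.2, -17.6, 0], [-8.4, -20.6, 0], [-9.6, -23.6, 0], [-10.8, -26, 0], [-11.7, -27.6, 0], [-12.1, -28.5, 0]], turn=[-1, -2, -4, -6, -8, -10, -12, -14, -15, -16, -16.5, -16.5], grip=[1, 1, 1, 1, 1, 1, 1, 1, 1, 1, 1, 1])

```text
time_s: 7.45
position: [0.5053, -0.2797, 0.2153]
tcp_rot: [[0.376, 0.927, -0.001], [0.927, -0.376, 0.001], [0.0, -0.001, -1.0]]
force: [0.2, -0.4, -0.9]
opening: 0.181
grasp_force: 29.9
```

Call:
jog_arm(delta_pos=[[0, 0, 0], [0, 0, 0], [0, 0, 0]], turn=[0, 0, 0], grip=[1, 1, 1])

```text
time_s: 7.82
position: [0.5067, -0.2779, 0.2156]
tcp_rot: [[0.373, 0.928, 0.0], [0.928, -0.373, 0.0], [0.0, -0.0, -1.0]]
force: [-0.1, 0.3, -0.6]
opening: 0.186
grasp_force: 29.9
```

```bash
python3 - <<'E'
from h import *
w=capture("wrist");s=capture("scene");t=capture("top")
cv2.imwrite("pics/w4.png",w["color"]);cv2.imwrite("pics/s4.png",s["color"]);cv2.imwrite("pics/t4.png",t["color"])
p=read_state()["position"];print(p,read_state()["tcp_rot"].round(3).tolist())
print(proj(s,p),proj(w,p,True),proj(s,(.506,-.279,.135)),proj(w,(.506,-.279,.135),True))
W=w["color"];S=s["color"]
a=cv2.resize(W[160:360,185:452],(800,600),interpolation=2)[:,:]
b=cv2.resize(S[130:290,100:260],(600,600),interpolation=2)
cv2.imwrite("pics/c4.png",np.hstack([cv2.resize(a,(400,300)),cv2.resize(S[140:290,90:290],(400,300),interpolation=2)]))
E
```

```text
[ 0.50663527 -0.27814981  0.21555567] [[0.374, 0.928, -0.0], [0.928, -0.374, 0.0], [0.0, -0.0, -1.0]]
[160.17315793 147.37717131] [318.88653353 297.8140746 ] [165.87597272 189.24275421] [318.46327248 250.89431736]
```

View pics/c4.png

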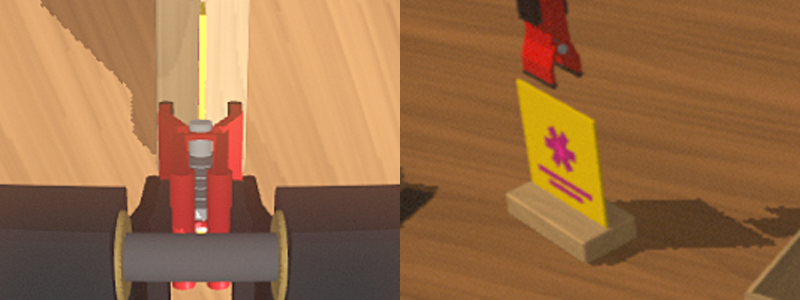

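The wrist view (left) shows the card edge at about x 203, between the open jaws and parallel to the image's vertical. The scene view (right) shows the clip above the middle of the card. I'll zoom in for the lateral offset.

```bash
python3 - <<'E'
from h import *
W=cv2.imread("pics/w4.png");cv2.imwrite("pics/c5.png",cv2.resize(W[140:280,270:370],(430,600),interpolation=2))
w=capture("wrist");p=read_state()["position"];R=read_state()["tcp_rot"]
c=np.array([.506,-.279,.135]); 
for y in (-.055,-.03,0,.03,.055): print("edge",y,proj(w,np.r_[p[:2]+R[:2,0]*y,.135],True).round(1))
for dz in (-.02,.0,.02,.03,.05): print("axis",dz,proj(w,p+R[:,2]*dz,True).round(1))
E
```

```text
edge -0.055 [318.8 320.7]
edge -0.03 [318.8 289.6]
edge 0 [318.8 249.2]
edge 0.03 [318.8 206. ]
edge 0.055 [318.7 168.5]
axis -0.02 [318.8 316.4]
axis 0.0 [318.8 297.5]
axis 0.02 [318.8 282.1]
axis 0.03 [318.8 275.4]
axis 0.05 [318.8 263.7]
```

View pics/c5.png

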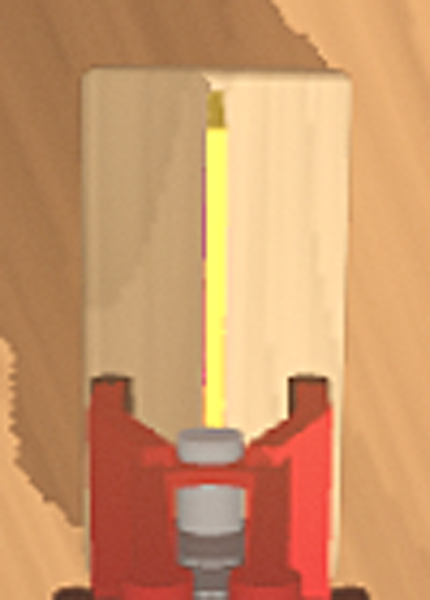

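The card edge is about 0.8 mm to +x of the clip's centre (216 against 210 in the crop), and the yaw error is about 0.4°. I'll shift 1 mm and lower.

Call:
jog_arm(delta_pos=[[0.1, 0, -0.3], [0.1, 0, -0.8], [0.1, 0, -1.3], [0.1, 0, -1.8], [0.1, 0, -2.3], [0.1, 0, -2.8], [0.1, 0, -3.3], [0.1, 0, -3.8], [0.1, 0, -4.2], [0.1, 0, -4.4], [0.1, 0, -4.4], [0.1, 0, -4.4]], turn=[0, 0, 0, 0, 0, 0, 0, 0, 0, 0, 0, 0], grip=[1, 1, 1, 1, 1, 1, 1, 1, 1, 1, 1, 1])

```text
time_s: 9.52
position: [0.5075, -0.2788, 0.1717]
tcp_rot: [[0.374, 0.927, 0.0], [0.927, -0.374, -0.0], [-0.0, 0.0, -1.0]]
force: [-0.0, -0.1, -0.3]
opening: 0.182
grasp_force: 29.9
```

```bash
python3 - <<'E'
from h import *
w=capture("wrist")["color"];s=capture("scene");S=s["color"]
p=read_state()["position"];R=read_state()["tcp_rot"];print(p,read_state()["force"])
a=cv2.resize(w[140:280,270:370],(400,560),interpolation=2);b=cv2.resize(S[150:234,130:190],(400,560),interpolation=2)
cv2.imwrite("pics/c6.png",np.hstack([a,b]))
# predicted pin +y end / lips near corner for clip origin at tcp-.0215
for z in (.154,.150,.146):
  o=np.r_[p[:2],z]
  for e in (1,-1): print(z,e,"pin",((proj(s,o+e*.020*R[:,0])-[130,150])*6.667+[400,0]).round(),"lip",((proj(s,o+e*.018*R[:,0]+.013*R[:,1]-[0,0,.034])-[130,150])*6.667+[400,0]).round())
E
```

```text
[ 0.5074781  -0.27879711  0.17174879] [-0.50284226 -0.96771129 -1.15404696]
0.154 1 pin [676. 226.] lip [646. 356.]
0.154 -1 pin [581. 175.] lip [562. 309.]
0.15 1 pin [678. 239.] lip [648. 369.]
0.15 -1 pin [583. 189.] lip [564. 322.]
0.146 1 pin [679. 253.] lip [650. 382.]
0.146 -1 pin [585. 202.] lip [566. 335.]
```

View pics/c6.png

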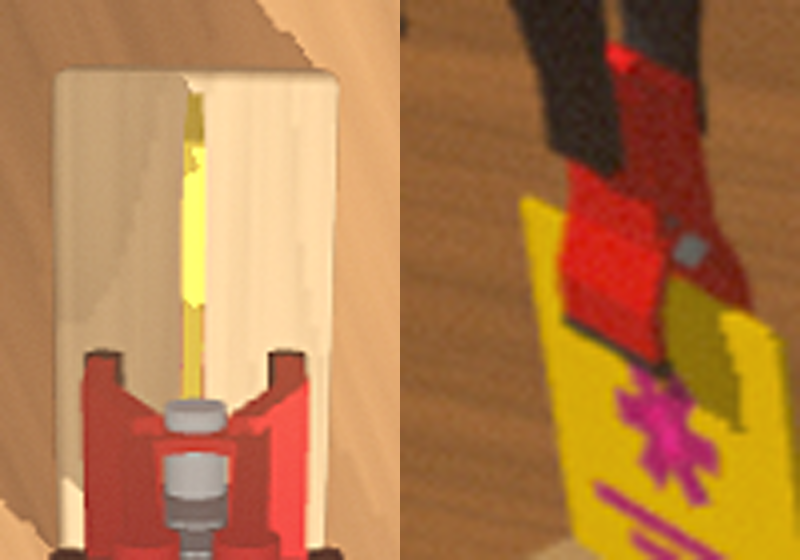

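The card edge (x≈194) is centred in the jaws (x≈195). Pin and lips match the projection for a clip origin about 150 mm high, so the edge is about 15 mm below it, with no contact. I'll let it settle briefly, then hand in.

Call:
jog_arm(delta_pos=[[0, 0, 0], [0, 0, 0], [0, 0, 0], [0, 0, 0], [0, 0, 0], [0, 0, 0]], turn=[0, 0, 0, 0, 0, 0], grip=[1, 1, 1, 1, 1, 1])

```text
time_s: 10.38
position: [0.5074, -0.2787, 0.1715]
tcp_rot: [[0.374, 0.927, -0.0], [0.927, -0.374, 0.0], [0.0, -0.0, -1.0]]
force: [-0.2, -0.4, -0.4]
opening: 0.183
grasp_force: 29.9
```

```bash
python3 -c "
from rig import *
print(read_state()['position'],hand_in())"
```

```text
the job is handed in; nothing more can be done
[ 0.50735997 -0.27871048  0.17154427] None
```

I handed the job in at about 10 s: the red clip is held wide open astride the middle of the yellow card's top edge, with the edge about 15 mm below the pin and no contact seen in the last pictures; the hand-in returned no verdict.

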